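# Line up the quarter-turn fasteners and hold the cover down

### The arm

A 7-joint arm with a two-finger parallel gripper is mounted at the origin on a cart in front of the work surface, level with it; the furniture and walls round the work are solid. World frame = base frame: x ahead of the robot, y to its left, z up, the work surface at z = 0. Lengths are in m, angles in rad, forces in N, time in s.
With the tool pointing down it reaches from about 0.4 to 0.85 m from the base axis. Payload 10.4 kg.
Tool frame: the origin (TCP) lies between the finger pads; the fingertips stand tip_extent ahead of it and the grasp point (between the pads) lies 2 mm behind it (tip_extent is the distance from the TCP to the fingertips, in m); z points along the fingers, y is the direction in which the jaws open and shut (so a half turn about z gives the same grasp; the last joint's range is limited). The gripper opens to 87 mm and grips with 3 to 60 N. Pads are 19 mm wide; open, the fingers measure 117 mm over their backs; the gripper's body (75 mm by 190 mm) begins 51 mm behind the grasp point.
Start: joints at [1.129, 0.332, -0.065, 1.46, 0.022, 1.35, -0.088], TCP at [0.254, -0.571, 0.24] pointing down, gripper open.
Joint ranges: [-2.6, 2.6], [-0.5, 2.12], [-1.47, 1.34], [0.16, 2.42], [-1.27, 4.41], [0.06, 2.06], [-2.6, 2.6]. Speed limits (rad/s): [2.22, 2.22, 2.79, 2.79, 3.14, 3.14, 3.14].

### API

Orientations are given as a unit quaternion [x, y, z, w].
In Python, from bench import read_state, camera, camera_params, close_job, tip_extent gives the robot as it stands. The module is installed in compiled form; this text tells all that it offers.
- The arm moves only by the tool send_rows, never from a script. Its argument "steps" is a list of rows, each a list of 7 numbers: the turn, a rotation vector about the tool's x, y, z in degrees, then the shift along the tool's x, y, z in m, then the gripper's target within -1 to 1 (shut at 1, half-way at 0, fully open at -1). In form: [[ax, ay, az, x, y, z, jaw], ...]. A call has exactly 10 rows; each row shifts and turns the pose as measured when the row begins, along the tool's axes as they then stand; what a row does not reach is not made up. A row lasts 1/10 s, in which the tool goes at most 50 mm and 8.59 degrees, less where a joint would pass 70% of its speed; a pose out of reach is approached as far as the arm can. A call with a gripper value outside its range is refused whole. The fingers move at their own pace and stop on an object; "force" is the grip in N (left out, the last holds). Time passes only in rows, so rows that do not move let the fingers close, or fill a call up. It gives the time, the measured TCP pose, the force and the opening at its end, in the units of the state.
- read_state(): the state, without advancing time (a new reading comes with each control period).
- camera(name): name is "scene" or "top" or "wrist"; returns (picture, depth): 384x512x3 uint8, blue, green, red; 384x512 float32, m along the optical axis (not along the pixel's ray), 0 where there is no reading.
- camera_params(name): a dict with "camera_matrix" (3x3 intrinsics, pixels), "world_from_camera" (4x4, takes a point from camera to world coordinates). Camera axes: x right, y down, z forward; pixel columns grow to the right and rows downward; lengths in m; the calibration is good to about 2 mm. A picture is of the moment at which its call begins: read the wrist's pose just before it. camera_params takes no time and is no camera call; for the wrist camera it gives the pose at the moment of the call.
- close_job(): hands the job in, once; it reports no verdict.
The state is a dict: "time": time; "joint_positions": joint angles; "joint_vel": joint speeds; "joint_torque": joint torques, N m; "ee_pos": TCP position; "eef_rot": TCP orientation; "ft_force": force on the tool from outside, world axes, zero at the start; "torque": the same for the moment, N m; "width": finger opening in m.
Only numpy, scipy, OpenCV 4.12 (cv2) and the standard library are available. Lean on these libraries where they do the work, as an engineer would, in place of code of your own. Each camera call takes 0.05 s, during which the arm holds its last target.

### The job

The cover panel of the small mixer on the desk sits a little proud on its springs, because its two quarter-turn fasteners stand across their slots. Turn both winged fasteners until each lines up with the slot in the panel beneath it, then press the panel straight down, best on the rubber pad in its middle, until it is flush with the housing's rim all round. Finish while still holding it pressed there (do not let go; it springs up again), with firm but moderate force, and leave the bottle, the tape roll and the well plate where they are.

Things in the scene. Friction and masses are not known exactly. Their poses are not given: they have to be found in the camera images.
- housing: white box-shaped housing of a bench mixer, 150 x 240 x 62 mm (its x, y, z), fixed to the desk. Origin at the centre of its underside, on the desk; z up, x away from its control strip, y along its length. The open top is a frame: its rim is 62 mm above the desk, and a ledge 52 mm above the desk carries the panel when fully down.
- panel: flat grey loose cover panel, 112 x 192 x 10 mm, 0.3 kg, in the housing's frame with 1 mm play all round. Origin at the centre of its underside, axes as the housing's. Its top starts 67 mm above the desk on springs, 5 mm proud of the rim; flush it is at 62 mm. Two slots, 42 mm (along x) by 16 mm, lie 65 mm either side of its centre along y. Hidden lugs under it block it unless both fasteners line up.
- press_pad (a point): top of the round black rubber pad, 36 mm across and 2 mm thick, in the middle of the panel; press here. 69 mm above the desk at the start, 64 mm when flush. With the fasteners lined up, going down takes about 3 N at first and 8 N at the end, where the panel meets a rigid ledge; it springs up when released.
- panel_end_left (a point): point on the panel's top face at the middle of its +y edge
- panel_end_right (a point): point on the panel's top face at the middle of its -y edge
- wing_left (a point): centre of the steel wing of the fastener at the +y end of the panel, on its upright turning axis, 87 mm above the desk. The wing is a bar 34 mm long (point's x axis) and 10 mm thick (point's y axis), from 74 to 100 mm above the desk, clear above the panel; pinch it across its thickness from above.
- wing_right (a point): the same for the fastener at the -y end of the panel
- fastener_left (a joint): angle of the left fastener about the vertical, counter-clockwise from above positive; 0 = wing in line with the slot (along the housing's x axis). Starts at 0.9 to 1.5, must be turned to 0; stays where left (friction 0.04 N m), stops at -1.75 and 1.75, no click at 0. The lugs pass the slot within about 0.2 of 0.
- fastener_right (a joint): the same for the right fastener; starts at -1.5 to -0.9, must be turned to 0
- bottle: bystander: upright white dropper bottle, 33 mm across, 80 mm tall; origin at the centre of its underside
- tape: bystander: roll of tape lying flat, 98 mm across, 25 mm high; origin at the centre of its underside
- plate: bystander: flat well plate, 112 x 79 x 7 mm; origin at the centre of its underside

How it is judged:
On the way:
1. both fasteners are in line with their slots (value of joint fastener_left between -0.2 and 0.2 rad and value of joint fastener_right between -0.2 and 0.2 rad), for 0.2 s.
At the end, for the whole second after the job is handed in: both fasteners are within 0.2 rad of their slots' direction; the panel is flush with the rim to within 1.8 mm at both ends, tilted by less than 0.02 rad and still; and the fingers are still pressing on the panel with 3 to 40 N (all of step 1 and z of each of panel_end_left, panel_end_right in the frame of housing below 0.0638 m and angle between panel's own z axis and vertical below 0.02 rad and contact force between the fingers and panel between 3 and 40 N and linear speed of panel below 0.02 m/s); the arm keeps its last pose, push and grip.
It fails at once if the bottle was pushed more than 30 mm (distance of bottle from where it was at the start of the episode above 0.03 m).
It fails at once if the tape was pushed more than 30 mm (distance of tape from where it was at the start of the episode above 0.03 m).
It fails at once if the well plate was pushed more than 30 mm (distance of plate from where it was at the start of the episode above 0.03 m).
It fails at once if the bottle was tipped over (angle between bottle's own z axis and vertical above 0.7 rad).
It fails at once if the panel was strained by a force over 60 N (contact force between the fingers and panel above 60 N).
It also fails if it takes over 61 s, if anything falls off the work surface, if the arm or the gripper's body presses on something with over 40 N, if the wrist force passes 120 N, or if a joint passes its speed limit or range.

## Working session

There is one attempt and no reset: what is moved stays moved. The work goes in short steps, Python scripts to look and compute and a tool call to move; the robot and the scene stay as the last step left them, time stands still between calls to the robot, and variables do not carry over. Pictures are saved under pics/ and viewed, and the job is handed in when it is done.

Besides the shell and the picture viewer there is one more tool, called after "Request:" as name([rows], argument=value, ...), one row to a line, values as JSON. send_rows: Moves the arm, as the interface text tells. Its arguments: {"type":"object","properties":{"steps":{"type":"array"},"force":{"type":"number"}},"required":["steps"]}

```bash
mkdir -p pics; python3 - <<'E'
from bench import *
import cv2,numpy as np
te=tip_extent() if callable(tip_extent) else tip_extent
print(te)
s=read_state()
for k,v in s.items(): print(k,np.round(v,4))
for n in("scene","top"):
    p,d=camera(n);cv2.imwrite(f"pics/{n}0.png",p);np.savez(f"{n}0.npz",p=p,d=d);c=camera_params(n);print(np.round(c["camera_matrix"],1).tolist(),np.round(c["world_from_camera"],4).tolist())
E
```

```text
0.017
time 0.0
joint_positions [ 1.1294  0.3329 -0.0647  1.4609  0.0216  1.3499 -0.0885]
joint_vel [ 0.0008 -0.0003 -0.0004  0.0014  0.0018 -0.      0.0018]
joint_torque [-7.00000e-04 -6.23253e+01  2.40000e-02 -3.89907e+01 -6.13000e-02
  3.94000e-02  2.00000e-04]
ee_pos [ 0.254  -0.5707  0.2388]
eef_rot [ 9.782e-01  2.079e-01 -2.000e-04 -7.000e-04]
ft_force [ 0.4906 -0.5297  0.1574]
torque [-0.0352  0.0438  0.0271]
width 0.0868
[[356.8, 0.0, 250.1], [0.0, 356.8, 191.1], [0.0, 0.0, 1.0]] [[-0.7392, -0.4903, 0.4617, 0.0721], [-0.6735, 0.5418, -0.5029, 0.425], [-0.0036, -0.6827, -0.7307, 0.7491], [0.0, 0.0, 0.0, 1.0]]
[[366.6, 0.0, 259.2], [0.0, 366.6, 190.7], [0.0, 0.0, 1.0]] [[-0.0092, -0.9903, 0.1389, 0.3669], [-0.9999, 0.0107, 0.0099, -0.0102], [-0.0113, -0.1388, -0.9903, 1.004], [0.0, 0.0, 0.0, 1.0]]
```

View pics/scene0.png

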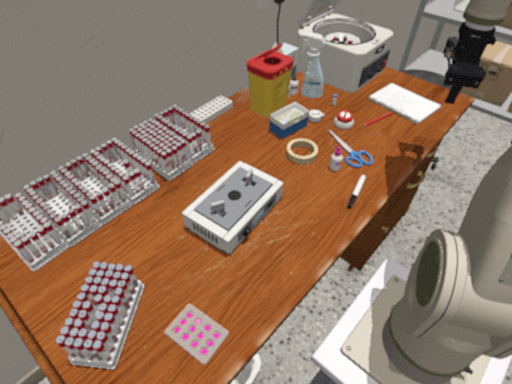

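View pics/top0.png

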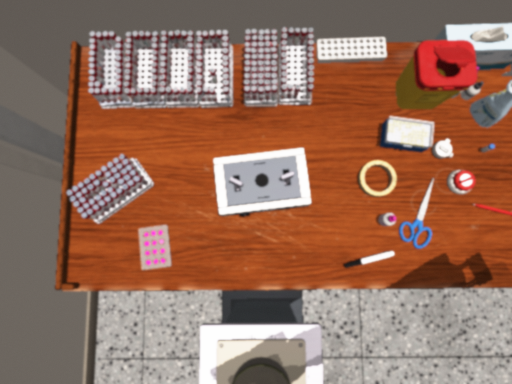

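The top view shows the housing at about (262,181), the pad at (262,180) and wings near (236,183) and (288,176). The bottle is at (388,219), the tape at (377,178) and the plate at (155,247). Next I'll zoom in and measure.

```bash
cat > h.py <<'E'
import numpy as np,cv2
from bench import *
def cloud(d,c):
    K=c["camera_matrix"];T=c["world_from_camera"];v,u=np.mgrid[:d.shape[0],:d.shape[1]]
    P=np.stack([(u-K[0,2])/K[0,0]*d,(v-K[1,2])/K[1,1]*d,d],-1)
    return P@T[:3,:3].T+T[:3,3]
E
python3 - <<'E'
from h import *
for n,(a,b,e,f) in (("top",(135,225,205,320)),("scene",(155,255,175,295))):
    z=np.load(n+"0.npz");W=cloud(z["d"],camera_params(n))
    cv2.imwrite(f"pics/{n}z.png",cv2.resize(z["p"][a:b,e:f],None,fx=6,fy=6,interpolation=cv2.INTER_CUBIC)[:600])
    w=W[a:b,e:f].reshape(-1,3); ok=z["d"][a:b,e:f].ravel()>0
    print(n)
    if n=="top": ctr=None
    m=ok&(w[:,2]>.05)&(w[:,2]<.075)
    r=cv2.minAreaRect(w[m,:2].astype(np.float32));print(r,np.median(w[m,2]))
    m=ok&(w[:,2]>.082)&(w[:,2]<.11)
    q=w[m]
    for s in(1,-1):
        k=q[(q[:,1]-r[0][1])*s>0]
        if len(k): 
            r2=cv2.minAreaRect(k[:,:2].astype(np.float32));print(len(k),k.mean(0),k[:,2].max(),r2)
    for nm,(u,v) in dict(pad=(262,180),bottle=(388,219),tape=(364,178),plate=(155,247)).items():
        if n=="top":print(nm,W[v,u])
E
```

```text
top
((0.5270010828971863, -0.007674843072891235), (0.15119090676307678, 0.24008841812610626), 6.237496376037598) 0.06483519782623892
63 [0.51883937 0.05650189 0.09712295] 0.10259279416293454 ((0.5197703242301941, 0.05672718957066536), (0.03315753489732742, 0.010043635033071041), 64.33080291748047)
61 [ 0.53287414 -0.07139148  0.09691584] 0.10201650047979283 ((0.5338911414146423, -0.07159897685050964), (0.0097422506660223, 0.032296545803546906), 19.609699249267578)
pad [ 0.52579598 -0.00834922  0.07005803]
bottle [ 0.42273928 -0.33101237  0.05737481]
tape [ 0.53629077 -0.28450107  0.02252321]
plate [0.35649672 0.28317638 0.00375232]
scene
((0.6037530303001404, 0.0017229318618774414), (0.3124026954174042, 0.2422073781490326), 6.322452545166016) 0.06286870998385308
94 [0.51536572 0.05948605 0.09232492] 0.09914156971954902 ((0.5169046521186829, 0.058198705315589905), (0.0334639847278595, 0.011092170141637325), 63.41264343261719)
57 [ 0.52822056 -0.068205    0.09295621] 0.09967011193324737 ((0.5302878022193909, -0.07024406641721725), (0.010193219408392906, 0.0323227196931839), 20.220787048339844)
```

```bash
ls pics
```

```text
scene0.png
scenez.png
top0.png
topz.png
```

View pics/topz.png

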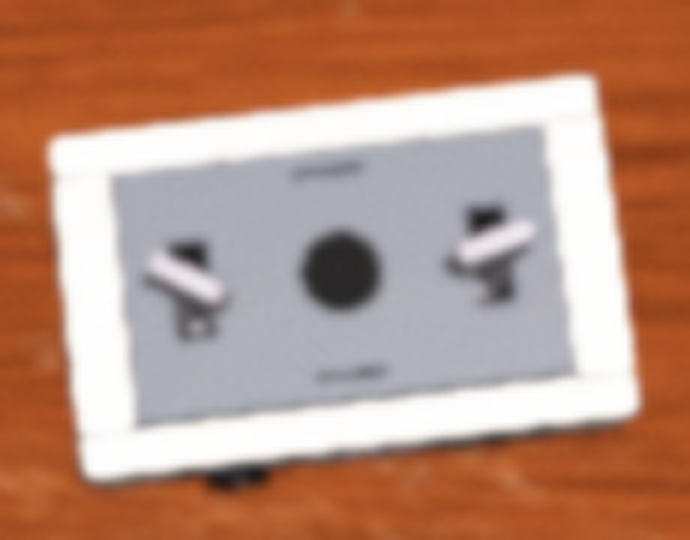

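View pics/scenez.png

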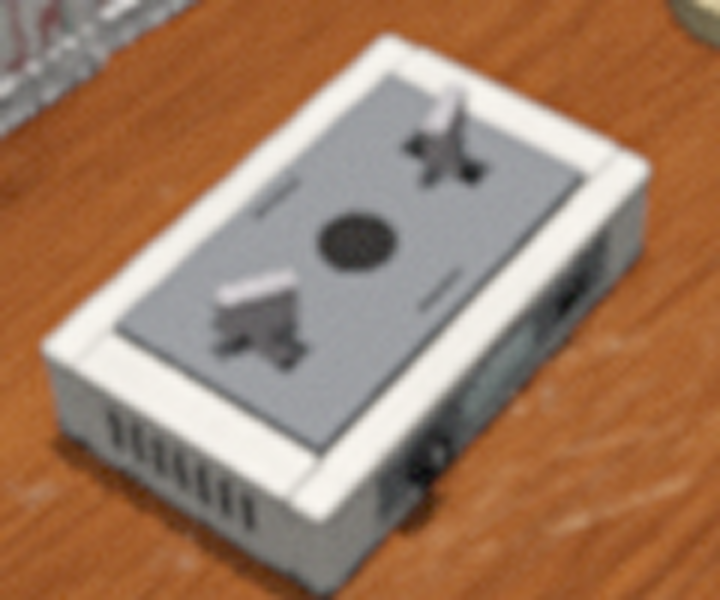

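Request:
send_rows([
  [0,0,0,0.025,-0.0235,0,0],
  [0,0,0,0.025,-0.0235,0,0],
  [0,0,0,0.025,-0.0235,0,0],
  [0,0,0,0.025,-0.0235,0,0],
  [0,0,0,0.025,-0.0235,0,0],
  [0,0,0,0.025,-0.0235,0,0],
  [0,0,0,0.025,-0.0235,0,0],
  [0,0,0,0.025,-0.0235,0,0],
  [0,0,0,0.025,-0.0235,0,0],
  [0,0,0,0.025,-0.0235,0,0],
], force=20)

```text
time: 1.1
ee_pos: [0.387, -0.2453, 0.2345]
eef_rot: [0.979, 0.204, -0.003, -0.003]
ft_force: [0.7, 0.2, 0.2]
width: 0.0435
```

Request:
send_rows([
  [0,0,0,0.0243,-0.0225,0,0],
  [0,0,0,0.0243,-0.0225,0,0],
  [0,0,0,0.0243,-0.0225,0,0],
  [0,0,0,0.0243,-0.0225,0,0],
  [0,0,0,0.0243,-0.0225,0,0],
  [0,0,0,0.0243,-0.0225,0,0],
  [0,0,0,0.0243,-0.0225,0,0],
  [0,0,0,0.0243,-0.0225,0,0],
  [0,0,0,0.0243,-0.0225,0,0],
  [0,0,0,0.0243,-0.0225,0,0],
])

```text
time: 2.1
ee_pos: [0.5219, 0.0714, 0.233]
eef_rot: [0.979, 0.203, -0.005, -0.003]
ft_force: [0.6, 0.1, 1.1]
width: 0.0434
```

Request:
send_rows([
  [0,0,-8,0,0,0,0],
  [0,0,-8,0,0,0,0],
  [0,0,-8,0,0,0,0],
  [0,0,-8,0,0,0,0],
  [0,0,-8,0,0,0,0],
  [0,0,0,0,0,0,0],
  [0,0,0,0,0,0,0],
  [0,0,0,0,0,0,0],
  [0,0,0,0,0,0,0],
  [0,0,0,0,0,0,0],
])

```text
time: 3.1
ee_pos: [0.5209, 0.0779, 0.2303]
eef_rot: [0.845, 0.535, -0.005, -0.007]
ft_force: [-0.4, -0.0, 0.1]
width: 0.0435
```

```bash
cat >> h.py <<'E'
from scipy.spatial.transform import Rotation as R
def goto(tx,ty,tz,yaw):
    s=read_state(); r=R.from_quat(s["eef_rot"]);M=r.as_matrix()
    c,sn=np.cos(np.radians(yaw)),np.sin(np.radians(yaw))
    G=np.array([[c,sn,0],[sn,-c,0],[0,0,-1]])
    print("pose",np.round(s["ee_pos"],4),"yaw",np.degrees(np.arctan2(M[1,0],M[0,0])),"width",s["width"],"f",np.round(s["ft_force"],2),"t",s["time"])
    print("shift tool",np.round(M.T@(np.array([tx,ty,tz])-s["ee_pos"]),4),"turn",np.round((r.inv()*R.from_matrix(G)).as_rotvec(degrees=True),2))
E
python3 - <<'E'
from h import *
goto(.518,.0577,.092,64.2)
p,d=camera("wrist");cv2.imwrite("pics/w1.png",p)
c=camera_params("wrist")
W=cloud(d,c);m=(d>0)&(W[...,2]>.085)&(W[...,2]<.115)&(abs(W[...,0]-.525)<.06)
n,l=cv2.connectedComponents(m.astype(np.uint8))
for i in range(1,n):
    k=W[l==i]
    if len(k)>40: print(len(k),k.mean(0),cv2.minAreaRect(k[:,:2].astype(np.float32)),k[:,2].max(),np.argwhere(l==i).mean(0))
E
```

```text
pose [0.5209 0.0779 0.2303] yaw 64.6798328621533 width 0.04347481147686158 f [-0.36 -0.02  0.1 ] t 3.1
shift tool [-0.0194  0.0083  0.1382] turn [-0.95  0.04  0.48]
451 [0.51876065 0.06051805 0.0978068 ] ((0.5181957483291626, 0.05863885581493378), (0.033865299075841904, 0.009674519300460815), 65.02276611328125) 0.10039095755916999 [210.6940133  263.25277162]
```

View pics/w1.png

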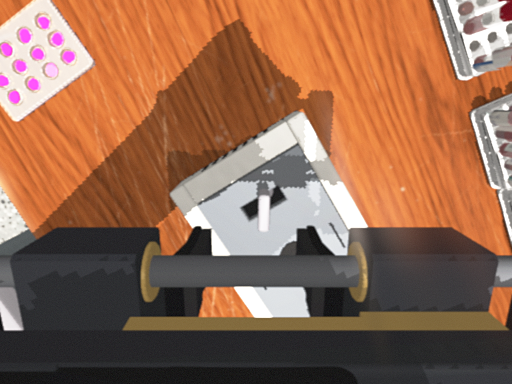

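The wrist view shows the left wing at (263,211), upright in the picture and in line with the jaws' plane. That gives its centre as (0.518, 0.058) and its long axis at 65°, which agrees with the top view.

Request:
send_rows([
  [-0.5,0,0,-0.0095,0.004,0,0],
  [-0.5,0,0,-0.0095,0.004,0,0],
  [0,0,0,0,0,0.012,0],
  [0,0,0,0,0,0.015,0],
  [0,0,0,0,0,0.015,0],
  [0,0,0,0,0,0.015,0],
  [0,0,0,0,0,0.012,0],
  [0,0,0,0,0,0.008,0],
  [0,0,0,0,0,0,0],
  [0,0,0,0,0,0,0],
])

```text
time: 4.15
ee_pos: [0.5191, 0.0528, 0.1466]
eef_rot: [0.846, 0.533, -0.0, 0.002]
ft_force: [-0.5, 0.2, -0.5]
width: 0.0435
```

```bash
python3 -c "
from h import *
goto(.518,.058,.092,64.7)"
```

```text
pose [0.5191 0.0528 0.1466] yaw 64.41058968276833 width 0.04348380914913216 f [-0.5   0.23 -0.5 ] t 4.15
shift tool [ 0.0043 -0.0034  0.0546] turn [ 0.16  0.1  -0.29]
```

Request:
send_rows([
  [0,0,0,0.0036,-0.003,0.005,0],
  [0,0,0,0,0,0.01,0],
  [0,0,0,0,0,0.01,0],
  [0,0,0,0,0,0.01,0],
  [0,0,0,0,0,0.008,0],
  [0,0,0,0,0,0.005,0],
  [0,0,0,0,0,0.002,0],
  [0,0,0,0,0,0,0],
  [0,0,0,0,0,0,0],
  [0,0,0,0,0,0,0],
])

```text
time: 5.15
ee_pos: [0.5189, 0.0578, 0.0933]
eef_rot: [0.846, 0.533, 0.001, 0.002]
ft_force: [0.7, -0.6, 0.2]
width: 0.0436
```

```bash
python3 -c "
from h import *
goto(.518,.058,.092,64.7)"
```

```text
pose [0.5189 0.0578 0.0933] yaw 64.41299072368382 width 0.04362697339061838 f [ 0.69 -0.58  0.21] t 5.15
shift tool [-0.0002 -0.0009  0.0013] turn [ 0.25  0.05 -0.29]
```

Good. I'll close on the wing.

Request:
send_rows([
  [0,0,0,0,0,0,1],
  [0,0,0,0,0,0,1],
  [0,0,0,0,0,0,1],
  [0,0,0,0,0,0,1],
  [0,0,0,0,0,0,1],
  [0,0,0,0,0,0,1],
  [0,0,0,0,0,0,1],
  [0,0,0,0,0,0,1],
  [0,0,0,0,0,0,1],
  [0,0,0,0,0,0,1],
], force=20)

```text
time: 6.15
ee_pos: [0.5185, 0.0583, 0.0942]
eef_rot: [0.846, 0.533, 0.001, 0.002]
ft_force: [-1.2, -0.1, 1.4]
width: 0.0097
```

```bash
python3 -c "
from h import *
goto(.518,.058,.092,6.2)"
```

```text
pose [0.5185 0.0583 0.0942] yaw 64.41427979159508 width 0.009674686763974585 f [-1.2  -0.06  1.38] t 6.15
shift tool [-0.0004 -0.0004  0.0022] turn [ 0.24 -0.07 58.21]
```

Request:
send_rows([
  [0,0,5,0,0,0,1],
  [0,0,5,0,0,0,1],
  [0,0,5,0,0,0,1],
  [0,0,5,0,0,0,1],
  [0,0,5,0,0,0,1],
  [0,0,5,0,0,0,1],
  [0,0,5,0,0,0,1],
  [0,0,5,0,0,0,1],
  [0,0,5,0,0,0,1],
  [0,0,0,0,0,0,1],
])

```text
time: 7.15
ee_pos: [0.5189, 0.0579, 0.0941]
eef_rot: [0.988, 0.153, 0.002, 0.002]
ft_force: [-0.9, -0.4, 1.5]
width: 0.0098
```

```bash
python3 -c "
from h import *
goto(.518,.058,.092,6.2)"
```

```text
pose [0.5189 0.0579 0.0941] yaw 17.651471670497024 width 0.009817366846460573 f [-0.93 -0.44  1.51] t 7.15
shift tool [-0.0008 -0.0004  0.0021] turn [ 0.21 -0.17 11.45]
```

Request:
send_rows([
  [0,0,3,0,0,0,1],
  [0,0,3,0,0,0,1],
  [0,0,3,0,0,0,1],
  [0,0,2,0,0,0,1],
  [0,0,0,0,0,0,1],
  [0,0,0,0,0,0,0],
  [0,0,0,0,0,0,0],
  [0,0,0,0,0,0,0],
  [0,0,0,0,0,0,0],
  [0,0,0,0,0,0,0],
])

```text
time: 8.15
ee_pos: [0.5195, 0.0575, 0.0941]
eef_rot: [0.998, 0.065, 0.002, 0.002]
ft_force: [-0.5, -0.3, 0.8]
width: 0.0401
```

```bash
python3 -c "
from h import *
goto(.5325,-.071,.145,109.7)"
```

```text
pose [0.5195 0.0575 0.0941] yaw 7.4296773682037704 width 0.040146225153883976 f [-0.45 -0.3   0.75] t 8.15
shift tool [-0.0035  0.1293 -0.0504] turn [ 3.9000e-01  2.0000e-02 -1.0227e+02]
```

Request:
send_rows([
  [0,0,0,0,0,-0.01,0],
  [0,0,0,0,0,-0.02,0],
  [0,0,0,0,0,-0.02,0],
  [0,0,0,0,0,-0.01,0],
  [0,0,0,0,0.02,0,0],
  [0,0,0,0,0.02,0,0],
  [0,0,0,0,0.02,0,0],
  [0,0,0,0,0.02,0,0],
  [0,0,0,0,0.02,0,0],
  [0,0,0,0,0.015,0,0],
])

```text
time: 9.15
ee_pos: [0.5353, -0.0571, 0.1614]
eef_rot: [0.998, 0.068, 0.004, 0.002]
ft_force: [-0.0, 0.3, 0.6]
width: 0.0437
```

Request:
send_rows([
  [0,0,-8.5,0,0,0,0],
  [0,0,-8.5,0,0,0,0],
  [0,0,-8.5,0,0,0,0],
  [0,0,-8.5,0,0,0,0],
  [0,0,-8.5,0,0,0,0],
  [0,0,-8.5,0,0,0,0],
  [0,0,-8.5,0,0,0,0],
  [0,0,-8.5,0,0,0,0],
  [0,0,-8.5,0,0,0,0],
  [0,0,-8.5,0,0,0,0],
])

```text
time: 10.15
ee_pos: [0.5357, -0.0598, 0.1627]
eef_rot: [0.683, 0.73, 0.002, 0.004]
ft_force: [0.1, -0.4, -0.1]
width: 0.0433
```

```bash
python3 - <<'E'
from h import *
goto(.5325,-.071,.145,109.7)
p,d=camera("wrist");cv2.imwrite("pics/w2.png",p)
W=cloud(d,camera_params("wrist"));m=(d>0)&(W[...,2]>.085)&(W[...,2]<.115)&(abs(W[...,0]-.525)<.06)
n,l=cv2.connectedComponents(m.astype(np.uint8))
for i in range(1,n):
    k=W[l==i]
    if len(k)>40: print(len(k),k.mean(0),cv2.minAreaRect(k[:,:2].astype(np.float32)),k[:,2].max(),np.argwhere(l==i).mean(0))
E
```

```text
pose [ 0.5357 -0.0598  0.1627] yaw 93.84123194790793 width 0.04333459258545252 f [ 0.06 -0.39 -0.06] t 10.15
shift tool [-0.0109 -0.0041  0.0177] turn [  0.45   0.26 -15.86]
1343 [0.5167839  0.05680241 0.09715174] ((0.5164639949798584, 0.05791567638516426), (0.03381472826004028, 0.010608505457639694), 7.484765529632568) 0.10112228575299473 [ 19.5443038  235.86597171]
811 [ 0.53178877 -0.06864022  0.09728258] ((0.5317540764808655, -0.07025772333145142), (0.0101058604195714, 0.03344680368900299), 21.417409896850586) 0.10091756790816994 [229.31196054 246.32799014]
```

View pics/w2.png

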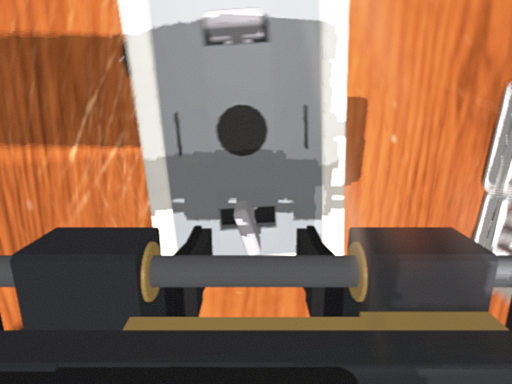

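The left wing, at (236,20), now lies along its slot at 7.5°; the slot is at 6.2°. The right wing, at (246,229), has its centre at (0.532, -0.071) and stands at about 110°.

Request:
send_rows([
  [0,0,-6,-0.005,-0.002,0,0],
  [0,0,-6,-0.005,0,0,0],
  [0,0,-4,0,0,0,0],
  [0,0,0,0,0,0,0],
  [0,0,0,0,0,0.005,0],
  [0,0,0,0,0,0.005,0],
  [0,0,0,0,0,0.002,0],
  [0,0,0,0,0,0,0],
  [0,0,0,0,0,0,0],
  [0,0,0,0,0,0,0],
])

```text
time: 11.2
ee_pos: [0.5349, -0.0694, 0.1497]
eef_rot: [0.575, 0.818, 0.001, 0.004]
ft_force: [0.4, 0.1, -0.1]
width: 0.0439
```

```bash
python3 -c "
from h import *
goto(.5322,-.071,.093,110)"
```

```text
pose [ 0.5349 -0.0694  0.1497] yaw 109.84324390603967 width 0.04385086326887465 f [ 0.43  0.12 -0.07] t 11.2
shift tool [-0.0003 -0.0035  0.0567] turn [ 0.39  0.26 -0.16]
```

Request:
send_rows([
  [0.3,0.2,0,0,-0.003,0.005,0],
  [0,0,0,0,0,0.01,0],
  [0,0,0,0,0,0.01,0],
  [0,0,0,0,0,0.01,0],
  [0,0,0,0,0,0.009,0],
  [0,0,0,0,0,0.006,0],
  [0,0,0,0,0,0.002,0],
  [0,0,0,0,0,0,0],
  [0,0,0,0,0,0,0],
  [0,0,0,0,0,0,0],
])

```text
time: 12.2
ee_pos: [0.5317, -0.0704, 0.0924]
eef_rot: [0.575, 0.818, 0.0, 0.0]
ft_force: [0.6, 0.6, 0.1]
width: 0.0432
```

```bash
python3 -c "
from h import *
goto(.5322,-.071,.093,110)"
```

```text
pose [ 0.5317 -0.0704  0.0924] yaw 109.82552833637266 width 0.043228667475429486 f [0.58 0.56 0.11] t 12.2
shift tool [-0.0007  0.0003 -0.0006] turn [ 0.02 -0.   -0.17]
```

Now I'll close, then turn by -76°.

Request:
send_rows([
  [0,0,0,0,0,0,1],
  [0,0,0,0,0,0,1],
  [0,0,0,0,0,0,1],
  [0,0,0,0,0,0,1],
  [0,0,0,0,0,0,1],
  [0,0,0,0,0,0,1],
  [0,0,0,0,0,0,1],
  [0,0,0,0,0,0,1],
  [0,0,0,0,0,0,1],
  [0,0,0,0,0,0,1],
])

```text
time: 13.2
ee_pos: [0.532, -0.0706, 0.0934]
eef_rot: [0.575, 0.818, 0.0, 0.001]
ft_force: [-1.2, -0.6, 0.7]
width: 0.0099
```

Request:
send_rows([
  [0,0,-5,0,0,0,1],
  [0,0,-5,0,0,0,1],
  [0,0,-5,0,0,0,1],
  [0,0,-5,0,0,0,1],
  [0,0,-5,0,0,0,1],
  [0,0,-5,0,0,0,1],
  [0,0,-5,0,0,0,1],
  [0,0,-5,0,0,0,1],
  [0,0,-5,0,0,0,1],
  [0,0,0,0,0,0,1],
])

```text
time: 14.2
ee_pos: [0.5315, -0.0712, 0.0935]
eef_rot: [0.203, 0.979, -0.0, 0.0]
ft_force: [-0.2, -0.5, 1.5]
width: 0.0102
```

```bash
python3 -c "
from h import *
goto(.532,-.071,.093,186.2)"
```

```text
pose [ 0.5315 -0.0712  0.0935] yaw 156.52242977721053 width 0.010164867712746758 f [-0.24 -0.5   1.52] t 14.2
shift tool [-0.0004  0.0004  0.0005] turn [ -0.06   0.03 -29.68]
```

Request:
send_rows([
  [0,0,-5,0,0,0,1],
  [0,0,-5,0,0,0,1],
  [0,0,-5,0,0,0,1],
  [0,0,-5,0,0,0,1],
  [0,0,-5,0,0,0,1],
  [0,0,-4,0,0,0,1],
  [0,0,0,0,0,0,1],
  [0,0,0,0,0,0,1],
  [0,0,0,0,0,0,1],
  [0,0,0,0,0,0,1],
])

```text
time: 15.2
ee_pos: [0.5314, -0.0716, 0.0935]
eef_rot: [-0.043, 0.999, -0.001, 0.0]
ft_force: [-1.3, 0.3, 0.9]
width: 0.0101
```

Request:
send_rows([
  [0,0,0,0,0,0,0],
  [0,0,0,0,0,0,0],
  [0,0,0,0,0,0,0],
  [0,0,0,0,0,0,0],
  [0,0,0,0,0,0,0],
  [0,0,0,0,0,-0.01,0],
  [0,0,0,0,0,-0.02,0],
  [0,0,0,0,0,-0.015,0],
  [0,0,0,0,0,0,0],
  [0,0,0,0,0,0,0],
])

```text
time: 16.2
ee_pos: [0.5318, -0.0714, 0.1418]
eef_rot: [-0.042, 0.999, -0.001, 0.001]
ft_force: [0.5, -0.2, -0.7]
width: 0.0433
```

```bash
python3 - <<'E'
from h import *
goto(.5255,-.007,.14,186.2)
p,d=camera("wrist");cv2.imwrite("pics/w3.png",p)
W=cloud(d,camera_params("wrist"));m=(d>0)&(W[...,2]>.085)&(W[...,2]<.115)&(abs(W[...,0]-.525)<.06)
n,l=cv2.connectedComponents(m.astype(np.uint8))
for i in range(1,n):
    k=W[l==i]
    if len(k)>40: print(len(k),k.mean(0),cv2.minAreaRect(k[:,:2].astype(np.float32)),k[:,2].max(),np.argwhere(l==i).mean(0))
E
```

```text
pose [ 0.5318 -0.0714  0.1418] yaw -175.1376413107648 width 0.04333206357706627 f [ 0.52 -0.18 -0.74] t 16.2
shift tool [0.0008 0.0647 0.0017] turn [-0.08  0.07 -1.34]
1212 [0.51274581 0.05517197 0.09527408] ((0.5148798227310181, 0.057194896042346954), (0.028910839930176735, 0.010883149690926075), 5.941274166107178) 0.10036461240561936 [213.93976898 467.31435644]
941 [ 0.52951862 -0.07120095  0.09770461] ((0.5312952995300293, -0.07108090817928314), (0.03307797759771347, 0.009873241186141968), 5.132406711578369) 0.10102925366788343 [224.45802338 253.11795962]
```

View pics/w3.png

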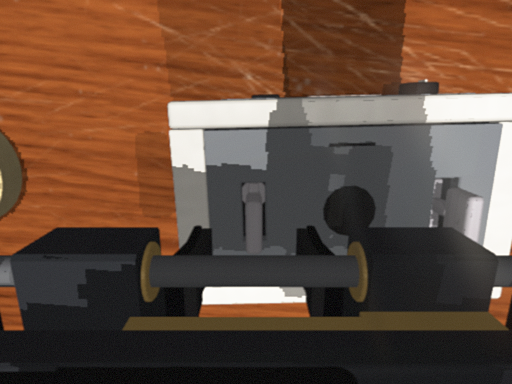

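Both wings, at (253,224) and (467,214), stand along their slots, at 5.1° and 5.9°. The pad is at (349,211). I'll move over the pad and close the fingers.

Request:
send_rows([
  [0,0,0,0,0.012,0,1],
  [0,0,0,0,0.014,0,1],
  [0,0,0,0,0.014,0,1],
  [0,0,0,0,0.01,0,1],
  [0,0,0,0,0.006,0,1],
  [0,0,0,0,0,0,1],
  [0,0,0,0,0,0,1],
  [0,0,0,0,0,0,1],
  [0,0,0,0,0,0,1],
  [0,0,0,0,0,0,1],
])

```text
time: 17.25
ee_pos: [0.5253, -0.0097, 0.1396]
eef_rot: [-0.043, 0.999, -0.0, -0.001]
ft_force: [-0.6, -0.5, -0.7]
width: 0.0005
```

```bash
python3 -c "
from h import *
goto(.5252,-.007,.09,186.2)"
```

```text
pose [ 0.5253 -0.0097  0.1396] yaw -175.04560174588008 width 0.0005135478672965518 f [-0.61 -0.53 -0.7 ] t 17.25
shift tool [-0.0002  0.0027  0.0496] turn [-0.01 -0.1  -1.25]
```

Request:
send_rows([
  [0,0,0,0,0.0025,0.005,1],
  [0,0,0,0,0,0.01,1],
  [0,0,0,0,0,0.01,1],
  [0,0,0,0,0,0.009,1],
  [0,0,0,0,0,0.007,1],
  [0,0,0,0,0,0.003,1],
  [0,0,0,0,0,0,1],
  [0,0,0,0,0,0,1],
  [0,0,0,0,0,0,1],
  [0,0,0,0,0,0,1],
])

```text
time: 18.25
ee_pos: [0.5247, -0.0076, 0.0909]
eef_rot: [-0.043, 0.999, 0.0, -0.001]
ft_force: [0.4, -0.6, 0.7]
width: 0.0001
```

```bash
python3 -c "
from h import *
goto(.5252,-.007,.082,186.2)"
```

```text
pose [ 0.5247 -0.0076  0.0909] yaw -175.1103278330372 width 8.786872296974354e-05 f [ 0.4  -0.63  0.71] t 18.25
shift tool [-0.0006  0.0006  0.0089] turn [ 0.02 -0.16 -1.31]
```

Request:
send_rows([
  [0,0,0,0,0,0.0015,1],
  [0,0,0,0,0,0.0015,1],
  [0,0,0,0,0,0.001,1],
  [0,0,0,0,0,0.001,1],
  [0,0,0,0,0,0.001,1],
  [0,0,0,0,0,0.001,1],
  [0,0,0,0,0,0,1],
  [0,0,0,0,0,0,1],
  [0,0,0,0,0,0,1],
  [0,0,0,0,0,0,1],
])

```text
time: 19.25
ee_pos: [0.5252, -0.0077, 0.0848]
eef_rot: [-0.043, 0.999, -0.0, -0.001]
ft_force: [-2.0, -0.2, 4.6]
width: 0.0004
```

Request:
send_rows([
  [0,0,0,0,0,0.001,1],
  [0,0,0,0,0,0.001,1],
  [0,0,0,0,0,0.001,1],
  [0,0,0,0,0,0.001,1],
  [0,0,0,0,0,0.001,1],
  [0,0,0,0,0,0.001,1],
  [0,0,0,0,0,0.001,1],
  [0,0,0,0,0,0.001,1],
  [0,0,0,0,0,0.001,1],
  [0,0,0,0,0,0.001,1],
])

```text
time: 20.25
ee_pos: [0.5253, -0.0076, 0.0814]
eef_rot: [-0.042, 0.999, -0.003, -0.002]
ft_force: [-8.9, -1.7, 19.0]
width: 0.0003
```

```bash
python3 - <<'E'
from h import *
goto(.5253,-.0076,.081,186.2)
p,d=camera("top");P,D=camera("scene")
goto(.5253,-.0076,.081,186.2)
c,s=np.cos(np.radians(6.2)),np.sin(np.radians(6.2)); A=np.array([[c,s],[-s,c]])
z0=np.load("top0.npz");z1=np.load("scene0.npz")
for n,d0,d1 in(("top",z0["d"],d),("scene",z1["d"],D)):
  for lab,dd in(("before",d0),("now",d1)):
    W=cloud(dd,camera_params(n));L=(W[...,:2]-[.5257,-.007])@A.T
    ok=(dd>0)&(W[...,2]>.04)&(W[...,2]<.08)
    out=[]
    for s_ in(1,-1):
      pm=ok&(abs(L[...,0])<.045)&(abs(L[...,1]*s_-.087)<.007)
      rm=ok&(abs(L[...,0])<.045)&(abs(L[...,1]*s_-.108)<.006)
      out+=[(pm.sum(),rm.sum(),round(1000*(W[pm][:,2].mean()-W[rm][:,2].mean()),2))]
    print(n,lab,out)
    m=(dd>0)&(W[...,2]>.084)&(W[...,2]<.105)&(abs(L[...,0])<.03)
    for s_ in(1,-1):
      k=W[m&(abs(L[...,1]*s_-.065)<.02)]
      if len(k)>10: print(cv2.minAreaRect(k[:,:2].astype(np.float32)))
cv2.imwrite("pics/s2.png",np.hstack([cv2.resize(p[135:225,205:320],(400,313)),cv2.resize(P[155:255,175:295],(400,313))]))
E
```

```text
pose [ 0.5253 -0.0076  0.0814] yaw -175.13118412678787 width 0.00027043682122713755 f [-8.94 -1.66 19.04] t 20.25
shift tool [-0.     -0.      0.0004] turn [-0.38 -0.22 -1.33]
pose [ 0.5253 -0.0076  0.0814] yaw -175.1334990489025 width 0.0006686730088977238 f [-8.03 -0.65 19.47] t 20.35
shift tool [-0.     -0.      0.0004] turn [-0.38 -0.22 -1.33]
top before [(np.int64(181), np.int64(157), np.float64(4.83)), (np.int64(171), np.int64(152), np.float64(5.35))]
((0.5197703242301941, 0.05672718957066536), (0.03315753489732742, 0.010043635033071041), 64.33080291748047)
((0.5338911414146423, -0.07159897685050964), (0.0097422506660223, 0.032296545803546906), 19.609699249267578)
top now [(np.int64(45), np.int64(128), np.float64(-0.02)), (np.int64(0), np.int64(0), np.float64(nan))]
((0.5203627943992615, 0.05623054876923561), (0.02900504879653454, 0.008633989840745926), 9.576184272766113)
scene before [(np.int64(169), np.int64(147), np.float64(5.14)), (np.int64(93), np.int64(85), np.float64(5.36))]
((0.516963005065918, 0.05816948413848877), (0.0334639847278595, 0.010961586609482765), 63.41264343261719)
((0.5302878022193909, -0.07024406641721725), (0.010193219408392906, 0.0323227196931839), 20.220787048339844)
scene now [(np.int64(162), np.int64(136), np.float64(0.1)), (np.int64(55), np.int64(69), np.float64(0.32))]
((0.515803873538971, 0.059402331709861755), (0.031535010784864426, 0.00899738259613514), 11.63441276550293)
((0.5180138945579529, -0.07007119804620743), (0.011079689487814903, 0.007690534461289644), 60.42021560668945)<stdin>:15: RuntimeWarning: Mean of empty slice.
  ret = ret.dtype.type(ret / rcount)
```

View pics/s2.png

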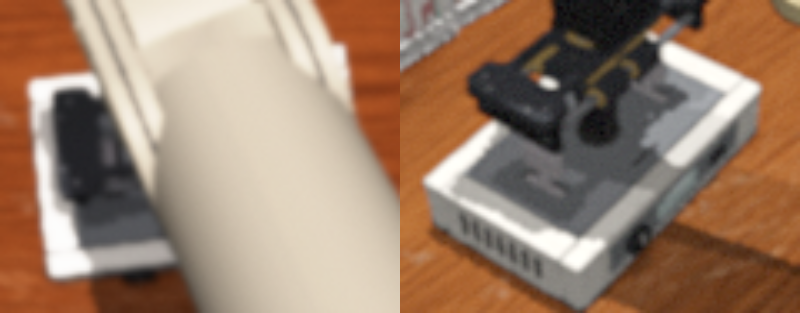

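Both ends are flush, 0.1 and 0.3 mm off the rim compared with about 5 mm before. The force is steady at about 19 N, so I'm handing in.

```bash
python3 -c "
from h import *
goto(.5253,-.0076,.081,186.2)
print(close_job())"
```

```text
pose [ 0.5253 -0.0076  0.0814] yaw -175.1334990489025 width 0.0006686730088977238 f [-8.03 -0.65 19.47] t 20.35
shift tool [-0.     -0.      0.0004] turn [-0.38 -0.22 -1.33]
the job is handed in; nothing more can be done
None
```

I turned both fasteners in line with their slots, pressed the panel flush on its rubber pad with closed fingers, and handed the job in at 20.35 s while still pressing.

- **Fasteners:** the wrist camera, after turning and before pressing, put the wings at 5.9° (left) and 5.1° (right) against a slot direction of about 6.2°. During pressing the wings were partly hidden. The left then read about 10–12°, still inside the 0.2 rad limit, and the right gave no usable reading.
- **Panel:** the scene camera showed the left end 0.1 mm and the right end 0.3 mm above the rim, down from about 5 mm at the start. The top camera agreed for the left end; the arm hid the right end from it.
- **Force:** steady at about 19.5 N upward on the tool, plus about 8 N sideways, roughly 21 N in all.
- **Bystanders:** the arm passed well above the bottle and kept clear of the tape and well plate. I did not measure their positions again at the end.

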